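# Find the heavy side of the flywheel and hold it down

## Task

The compressor flywheel on the green balancing stand has a counterweight sealed inside it, out of sight: turn the wheel by hand, at least 25 degrees away from where it stands, and feel which side is heavy. Then turn the heavy side straight down, within about fifteen degrees, and keep hold of the wheel there so that I can mark it: finish while still holding the wheel still in the gripper. Leave the other things on the bench where they are.

Things in the scene. Friction and masses are not known exactly. Their poses are not given: they have to be found in the camera images.
- wheel_centre (a point): Centre of the flywheel on its axle, 125 mm above the bench, with the stand's fixed axes: y along the level axle, z up, x level in the wheel's plane. The wheel is a plain dark steel disc 180 mm across, 24 mm thick (12 mm either side along y), standing upright; flat faces from 27 to 90 mm from the axle; hub 44 mm across, 48 mm long. A half turn of the stand changes nothing.
- rim_top (a point): Fixed point straight above wheel_centre, 75 mm higher (rim's top edge is 15 mm above it): a good place to pinch the rim across its faces from above and carry it round along an arc. Same axes as the stand. It does not turn with the wheel.
- stand: Green balancing stand, bolted down; origin under its middle, axes as for wheel_centre. Base plate 170 (x) by 150 (y) by 15 mm. Two bearing posts 50 mm wide in x, from 44 to 60 mm off the middle in y on either side; posts and bearings rise to 146 mm above the bench, so the upper rim is free on both faces.
- flywheel (a joint): Turn of the wheel in rad, unlimited; grows as the rim's top moves to the stand's +x. 0: index line on top (unrelated to the heavy side). Stiff greased bearings: a drag of 0.5 N m both ways, so it stays where left and never swings down by itself. The hidden weight adds 0.33 to 0.43 N m when level with the axle: stiffer while the heavy side is being raised, easier while it is lowered.
- index_mark (a point): Point on the bright scribed index line of the flywheel, 85 mm from the axle, half-way through the wheel's thickness. It turns with the wheel. The hidden weight lies at an angle to this line that differs every time, so the line does not show the heavy side.
- spanner: Bystander, to be left alone: open-ended spanner, 160 mm long, lying flat; origin under its middle.
- screwdriver: Bystander, to be left alone: screwdriver, 190 mm long, lying; origin at its underside.
- hammer: Bystander, to be left alone: hammer, 270 mm long, lying; origin at its underside.
- bearing: Bystander, to be left alone: loose ball-bearing ring, 52 mm across, 15 mm high, lying flat; origin at its underside.
- oilcan: Bystander, to be left alone: aluminium can, 56 mm across, 110 mm high; origin at its underside.
- woodblock: Bystander, to be left alone: wooden block 120 x 60 x 40 mm, lying flat; origin at its underside.
- mug: Bystander, to be left alone: white mug, 76 mm across, 85 mm high; origin at its underside.
Not all that is in view belongs to the job. Of the things that look like the stand, the larger one is meant.

How it is judged (in metres and radians):
On the way:
1. the wheel has been turned, in the fingers, at least 25 degrees (36 mm at the index mark) away from where it stood (distance of index_mark from where it was at the start of the episode above 0.036 m and contact force between the fingers and flywheel above 1 N), for 0.1 s.
At the end, for the whole second after the job is handed in: The flywheel's heavy side is straight down within 0.3 rad (17 degrees), the fingers still press on the wheel with more than 2 N, and the wheel is still (under 0.05 rad/s) (z of slug_c0 in the frame of wheel_centre below -0.0525 m and contact force between the fingers and flywheel above 2 N and velocity of joint flywheel between -0.05 and 0.05 rad/s); the arm keeps its last pose, push and grip.
It fails at once if a bystander was pushed more than 30 mm (distance of any of spanner, screwdriver, hammer, bearing, oilcan, woodblock, mug from where it was at the start of the episode above 0.03 m).
It also fails if it takes over 72 s, if anything falls off the work surface, if the arm or the gripper's body presses on something with over 40 N, if the wrist force passes 120 N, or if a joint passes its speed limit or range.

## Robot

A 6-joint arm with a two-finger parallel gripper is mounted at the origin on the work surface. World frame = base frame: x ahead of the robot, y to its left, z up, the work surface at z = 0. Lengths are in mm, angles in rad, forces in N, time in s.
With the tool pointing down it reaches from about 400 to 925 mm from the base axis. Payload 12.5 kg.
Tool frame: the origin (TCP) lies on the front face of the gripper's body, between the roots of the fingers; the fingertips stand 78 mm ahead of it and the grasp point (between the pads) lies 59 mm ahead of it (env.nose_length is the distance from the TCP to the fingertips, in mm); z points along the fingers, y is the line along which they close (so a half turn about z gives the same grasp; the last joint's range is limited). The gripper opens to 95 mm and grips with 3 to 60 N. Pads are 20 mm wide; open, the fingers measure 119 mm over their backs; the gripper's body (75 mm by 180 mm) begins 59 mm behind the grasp point.
Start: joints at [-1.33, 0.491, 1.559, -0, 1.092, -0.106], TCP at [212.453, -587.794, 292.261] pointing down, gripper open.
Joint ranges: [-3.1, 3.1], [-0.84, 2.19], [0.05, 2.79], [-1.13, 4.28], [0.06, 2.93], [-2.69, 2.69]. Speed limits (rad/s): [2.22, 2.22, 2.79, 3.14, 3.14, 3.14].

## Interface

Orientations are given as [roll, pitch, yaw] about the fixed x, y, z axes, in that order (R = Rz(yaw) Ry(pitch) Rx(roll)).
In Python, from cell import env gives the robot as it stands.
- The arm moves only by the tool jog_arm, never from a script. Its argument "motion" is a list of rows, each a list of 7 numbers: the turn, a rotation vector about the tool's x, y, z in degrees, then the shift along the tool's x, y, z in mm, then the finger opening in mm, from 0 to 95.1. In form: [[wx, wy, wz, x, y, z, hand], ...]. A call has 1 to 10 rows; each row shifts and turns the commanded pose from where the row before left it, along the tool's axes as they then stand; what a row does not reach is not made up. A row lasts 1/8 s, in which the tool goes at most 62.5 mm and 10.7 degrees, less where a joint would pass 70% of its speed; a pose out of reach is approached as far as the arm can. A call is refused whole if a number of a shift passes 62.5 or a number of a turn 10.7, either way. A call with a gripper value outside its range is refused whole. The fingers move at their own pace and stop on an object; the grip force is fixed at half the most. Time passes only in rows, so rows that do not move let the fingers close. It gives the time, the measured TCP pose, the force, the opening and the grip force at its end, in the units of the state.
- env.state(): the state, without advancing time (a new reading comes with each control period).
- env.read_camera(name): name is "scene" or "top"; returns a dict with "color" (400x640x3 uint8, red, green, blue), "z_map" (400x640 float32, mm along the optical axis (not along the pixel's ray), 0 where there is no reading), "camera_matrix" (3x3 intrinsics, pixels), "k1" (the pictures are not rectified: a ray, as slopes to the right and down, at radius r is drawn at 1 + k1 r^2 times it, then the intrinsics apply), "world_to_cam" (4x4, takes a point from world to camera coordinates). Camera axes: x right, y up, looking along -z (the intrinsics and any distortion apply to the point x, -y, -z); pixel columns grow to the right and rows downward; lengths in mm; the calibration is good to about 2 mm. A picture is of the moment at which its call begins.
- env.job_done(): hands the job in; it is judged then, once.
Trained networks look in the newest picture that a camera, given by its name, has taken for a name from the list of things; names that differ only in an ending like _2 or _b are one class to them, and where a whole thing is asked for, a point or a joint stands for the part that bears it (a point fixed in the world has none). Each returns a list of dicts, best first, with "score" (0 to 1); they miss things now and then, are a little off and sometimes report something else, mostly with a low value. They report only what shows in the picture. A call takes as long as a camera call. They do not tell look-alikes from the thing itself.
- env.recognise(camera, thing): "location" ([column, row] in pixels, amid what is visible of it).
The state is a dict: "t": time; "joints": joint angles; "qvel": joint speeds; "tau": joint torques, N m; "eef_pos": TCP position; "tcp_rot": TCP orientation; "ft_force": force on the tool from outside, world axes, zero at the start; "moment": the same for the moment, N m; "opening": opening from 0.0 (shut) to 1.0 (fully open); "grip_force": force on a finger pad.
Only numpy, scipy, OpenCV 4.12 (cv2) and the standard library are available. Lean on these libraries where they do the work, as an engineer would, in place of code of your own. Each camera call takes 0.05 s, during which the arm holds its last target. There are 200 camera calls.

## Working session

There is one attempt and no reset: what is moved stays moved. The work goes in short steps, Python scripts to look and compute and a tool call to move; the robot and the scene stay as the last step left them, time stands still between calls to the robot, and variables do not carry over. Pictures are saved under pics/ and viewed, at most 10 in all, crops included, and the job is handed in when it is done.

Besides the shell and the picture viewer there is one more tool, called after ">>>" in YAML: its name, and indented under it one key for each argument. jog_arm: Moves the arm, as the interface text tells. Its arguments: {"type":"object","properties":{"motion":{"type":"array"}},"required":["motion"]}

```bash
mkdir -p pics; ls; cat > h.py <<'E'
from cell import env
import numpy as np, cv2
def cloud(c):
    z=c["z_map"];K=c["camera_matrix"];h,w=z.shape
    u,v=np.meshgrid(np.arange(w),np.arange(h))
    d=np.array([c["k1"],0,0,0,0],float)
    p=cv2.undistortPoints(np.stack([u,v],-1).reshape(-1,1,2).astype(float),np.array(K,float),d).reshape(h,w,2)
    P=np.stack([p[...,0]*z,-p[...,1]*z,-z,np.ones_like(z)],-1)
    W=P@np.linalg.inv(c["world_to_cam"]).T
    W=W[...,:3];W[z==0]=np.nan
    return W
E
python3 - <<'E'
from h import *
for n in("scene","top"):
    c=env.read_camera(n);cv2.imwrite(f"pics/{n}0.png",c["color"][...,::-1]);W=cloud(c)
    np.save(n+"0.npy",W)
    for t in("stand","flywheel","index_mark"):
        for r in env.recognise(n,t)[:3]:
            x,y=map(int,r["location"]);print(n,t,r,W[y,x].round())
print(env.state())
E
```

```text
pics
scene stand {'location': [257.7, 264.4], 'score': 0.86} [837.  11.  49.]
scene stand {'location': [282.8, 196.8], 'score': 0.77} [610. -44.  89.]
scene flywheel {'location': [255.3, 253.4], 'score': 0.84} [840.  11. 109.]
scene flywheel {'location': [279.5, 181.6], 'score': 0.56} [620. -44. 168.]
scene index_mark {'location': [251.4, 251.6], 'score': 0.84} [853.   9. 134.]
scene index_mark {'location': [282.2, 177.6], 'score': 0.8} [599. -47. 165.]
top stand {'location': [348.3, 201.5], 'score': 0.87} [569. -42. 149.]
top stand {'location': [327.6, 128.7], 'score': 0.76} [783.  15. 149.]
top stand {'location': [160.8, 227.7], 'score': 0.45} [504. 539.  23.]
top flywheel {'location': [330.5, 122.4], 'score': 0.97} [800.   6. 155.]
top flywheel {'location': [353.0, 199.0], 'score': 0.91} [569. -49. 209.]
top index_mark {'location': [327.8, 119.8], 'score': 0.97} [806.  15. 162.]
top index_mark {'location': [352.8, 197.3], 'score': 0.8} [575. -48. 196.]
top index_mark {'location': [220.3, 175.5], 'score': 0.4} [671. 356.   5.]
{'t': 0.4, 'joints': array([-1.32959825e+00,  4.91036684e-01,  1.55896232e+00,  2.14643698e-05,
        1.09169244e+00, -1.05619672e-01]), 'qvel': array([-0.00016746, -0.00216649,  0.00025863, -0.00018686, -0.00079343,
        0.00018493]), 'tau': array([ 3.54378353e-04, -6.11913085e+01, -2.58178872e+01,  6.92933891e-02,
        4.51910414e-02, -1.62547650e-05]), 'eef_pos': array([ 212.45477773, -587.78113969,  292.15449848]), 'tcp_rot': array([-3.14149642e+00, -2.93552592e-05,  3.46807848e-01]), 'ft_force': array([-0.24591018,  0.34847052, -0.47666142]), 'moment': array([-0.02792848, -0.02426028, -0.00381822]), 'grip_force': 0.0, 'opening': 0.9976233370182767}
```

View pics/scene0.png

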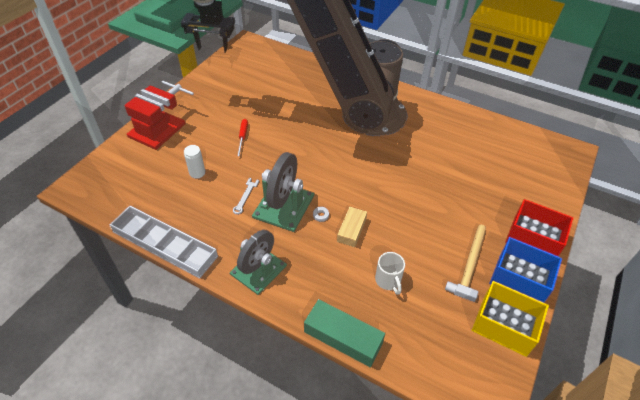

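View pics/top0.png

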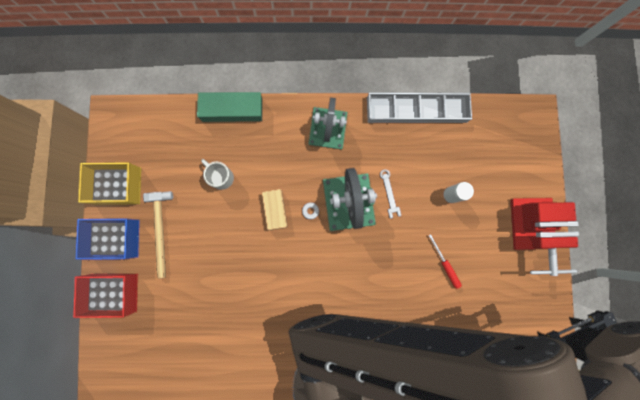

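The larger stand is at about (283,200) in the scene view and (350,200) in the top view. The smaller look-alike is farther away, at (255,260) in the scene view. Next I fit the wheel plane and centre.

```bash
python3 - <<'E'
from h import *
W=np.load("top0.npy").reshape(-1,3)
im=cv2.imread("pics/top0.png").reshape(-1,3).astype(int)
near=np.hypot(W[:,0]-580,W[:,1]+45)<140
g=near&(abs(W[:,2]-15)<7)&(im[:,1]>im[:,2]+15)&(im[:,1]>im[:,0]+5)
print(g.sum(),cv2.minAreaRect(W[g][:,:2].astype(np.float32)))
for n in("top","scene"):
    V=np.load(n+"0.npy").reshape(-1,3)
    nr=np.hypot(V[:,0]-580,V[:,1]+45)<140
    u=V[nr&(V[:,2]>160)]
    m=u.mean(0);w,E=np.linalg.eigh(np.cov((u-m)[:,:2].T));a=E[:,1]
    s=(u-m)[:,:2]@a;d=(u-m)[:,:2]@E[:,0]
    print(n,len(u),m.round(1),np.degrees(np.arctan2(a[1],a[0])),w**.5,u[:,2].max(),"along",s.min(),s.max(),"d",np.percentile(d,[2,98]))
    print("ends mid",(m[:2]+a*(s.min()+s.max())/2).round(1))
    p=V[nr&(abs(V[:,2]-150)<8)]
    print("posts z~150 n",len(p))
# circle fit of rim from top (upper surface)
c=env.read_camera("scene")
crop=c["color"][130:240,220:340,::-1];cv2.imwrite("pics/c1.png",cv2.resize(crop,None,fx=5,fy=5,interpolation=cv2.INTER_CUBIC))
E
```

```text
962 ((579.2344970703125, -59.93571472167969), (166.51422119140625, 147.86236572265625), 6.797482967376709)
top 615 [576.9 -56.8 197. ] -172.9037901554307 [ 7.77373749 44.35474394] 218.8999253605558 along -84.72226040437738 79.62737901473405 d [-10.188031    13.91774031]
ends mid [579.5 -56.5]
posts z~150 n 186
scene 543 [599.1 -53.2 191.7] -176.14987379685545 [ 7.45113469 40.79700526] 221.1240872450303 along -70.1194702276819 97.05813821221133 d [-9.42703559 16.17124751]
ends mid [585.6 -54.1]
posts z~150 n 193
```

View pics/c1.png

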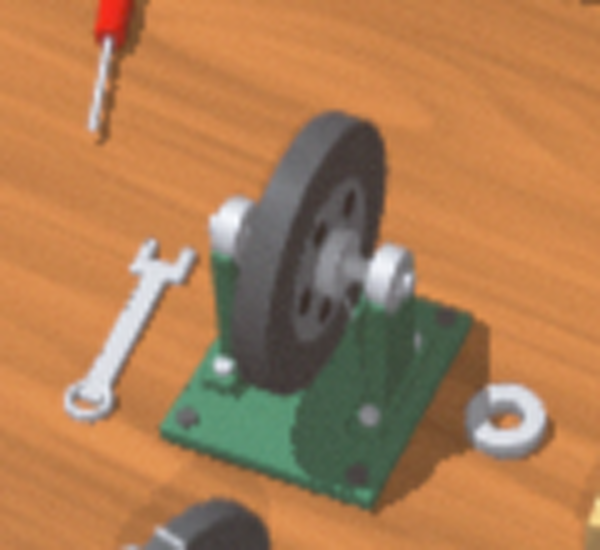

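Wheel centre is about (579.5, -58.5, 125) with the stand at yaw 0.12. I'll go above the rim with tool y along the axle.

>>> jog_arm:
  motion:
    - [0,0,6.5,0,0,-25,70]
    - [0,0,6.5,0,0,-25,70]
    - [0,0,0,36,-40,0,70]
    - [0,0,0,36,-40,0,70]
    - [0,0,0,36,-40,0,70]
    - [0,0,0,36,-40,0,70]
    - [0,0,0,36,-40,0,70]
    - [0,0,0,36,-40,0,70]
    - [0,0,0,36,-40,0,70]
    - [0,0,0,36,-40,0,70]

```text
t: 1.7
eef_pos: [460.9, -234.1, 342.5]
tcp_rot: [3.141, -0.0, 0.12]
ft_force: [0.4, -0.7, 0.0]
opening: 0.737
grip_force: 0.0
```

>>> jog_arm:
  motion:
    - [0,0,0,36,-40,0,70]
    - [0,0,0,36,-40,0,70]
    - [0,0,0,36,-40,0,70]
    - [0,0,0,20,-30,0,70]
    - [0,0,0,0,0,0,70]
    - [0,0,0,0,0,0,70]

```text
t: 2.45
eef_pos: [569.0, -71.7, 342.2]
tcp_rot: [3.141, 0.0, 0.12]
ft_force: [0.1, -0.1, 0.6]
opening: 0.739
grip_force: 0.0
```

>>> jog_arm:
  motion:
    - [0,0,0,12,-12,0,70]
    - [0,0,0,0,0,30,70]
    - [0,0,0,0,0,30,70]
    - [0,0,0,0,0,23,70]
    - [0,0,0,0,0,0,70]
    - [0,0,0,0,0,0,70]

```text
t: 3.2
eef_pos: [580.2, -58.2, 260.2]
tcp_rot: [3.141, -0.001, 0.119]
ft_force: [0.3, 0.8, 0.5]
opening: 0.737
grip_force: 0.0
```

```bash
python3 - <<'E'
from h import *
s=env.state();print(s["eef_pos"],s["ft_force"],s["moment"],s["tcp_rot"])
for n in("top","scene"):
    c=env.read_camera(n);V=cloud(c)
    for t in("index_mark","flywheel"):
        for r in env.recognise(n,t)[:3]:
            x,y=map(int,r["location"]);print(n,t,r,V[y,x].round())
    if n=="scene": a=c["color"][100:240,200:340,::-1]
    else: b=c["color"][130:270,280:420,::-1]
cv2.imwrite("pics/c2.png",cv2.resize(np.hstack([a,b]),None,fx=2.8,fy=2.8,interpolation=cv2.INTER_CUBIC))
E
```

```text
[580.2192554  -58.23211664 260.1686444 ] [0.32654042 0.77305227 0.52633187] [ 0.0182046  -0.0150618  -0.01543214] [ 3.14115574e+00 -1.19146459e-03  1.19426552e-01]
top index_mark {'location': [331.9, 120.1], 'score': 0.71} [804.   4. 162.]
top flywheel {'location': [328.5, 122.8], 'score': 0.64} [798.  12. 159.]
top flywheel {'location': [456.5, 194.1], 'score': 0.53} [ 591. -379.   98.]
scene index_mark {'location': [280.2, 181.9], 'score': 0.93} [617. -42. 166.]
scene index_mark {'location': [251.4, 252.4], 'score': 0.84} [853.   9. 130.]
scene flywheel {'location': [253.4, 252.5], 'score': 0.82} [845.  10. 120.]
scene flywheel {'location': [279.3, 182.0], 'score': 0.7} [621. -44. 165.]
```

View pics/c2.png

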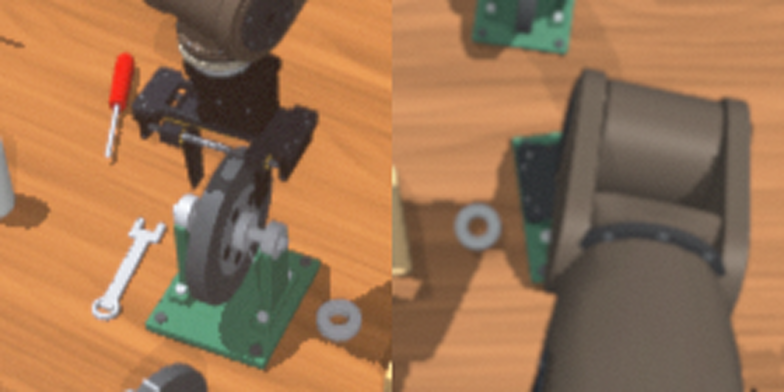

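>>> jog_arm:
  motion:
    - [0,0,0,0,0,0,0]
    - [0,0,0,0,0,0,0]
    - [0,0,0,0,0,0,0]
    - [0,0,0,0,0,0,0]
    - [0,0,0,0,0,0,0]

```text
t: 4.12
eef_pos: [579.9, -59.0, 259.2]
tcp_rot: [3.139, -0.0, 0.121]
ft_force: [1.1, -30.2, -6.6]
opening: 0.27
grip_force: 15.1
```

>>> jog_arm:
  motion:
    - [0,-4,0,9.4,0,0.33,0]
    - [0,-4,0,9.4,0,0.33,0]
    - [0,-4,0,9.4,0,0.33,0]

```text
t: 4.5
eef_pos: [606.9, -56.6, 256.3]
tcp_rot: [3.139, 0.215, 0.119]
ft_force: [-6.7, -14.0, -1.9]
opening: 0.254
grip_force: 30.0
```

```bash
cat > m.py <<'E'
from h import *
import sys
from scipy.spatial.transform import Rotation as Ro
s=env.state();R=Ro.from_euler("xyz",s["tcp_rot"]).as_matrix()
C=np.array([579.5,-58.5,125]);y=0.12
X=np.array([np.cos(y),np.sin(y),0]);Y=np.array([-np.sin(y),np.cos(y),0])
d=s["eef_pos"]-C;F=s["ft_force"];M=s["moment"]
a=np.degrees(np.arctan2(d@X,d[2]));tz=R[:,2]
tilt=np.degrees(np.arctan2(-tz@X,-tz[2]))
g=(s["eef_pos"]+59*tz-C)/1000
T=lambda p:(-(M+np.cross((p-C)/1000,F)))@Y
print("t",round(s["t"],2),"a",round(a,2),"tilt",round(tilt,2),"r",round(np.hypot(d@X,d[2]),1),"dy",round(d@Y,1),"F xyz stand",np.round([F@X,F@Y,F[2]],1),"M.Y",round(M@Y,3),
 "tau_force@grasp",round(-np.cross(g,F)@Y,3),"tau M@TCP",round(T(s["eef_pos"]),3),"op",s["opening"],"g",s["grip_force"],"qv",np.abs(s["qvel"]).max().round(3))
E
python3 m.py
```

```text
t 4.5 a 11.79 tilt 12.31 r 134.1 dy -1.4 F xyz stand [ -8.3 -13.1  -1.9] M.Y 1.056 tau_force@grasp 0.582 tau M@TCP -0.02 op 0.2541149636301132 g 29.998303055763245 qv 0.694
```

>>> jog_arm:
  motion:
    - [0,-4,0,9.4,0.5,0.33,0]
    - [0,-4,0,9.4,0.5,0.33,0]
    - [0,-4,0,9.4,0,0.33,0]

```text
t: 4.88
eef_pos: [633.5, -53.5, 247.5]
tcp_rot: [3.14, 0.425, 0.119]
ft_force: [-8.2, -7.1, -0.6]
opening: 0.252
grip_force: 30.0
```

```bash
python3 m.py
```

```text
t 4.88 a 23.87 tilt 24.34 r 134.0 dy -1.5 F xyz stand [-9.  -6.1 -0.6] M.Y 0.983 tau_force@grasp 0.602 tau M@TCP 0.088 op 0.25217281520391105 g 29.995577931404114 qv 0.658
```

>>> jog_arm:
  motion:
    - [0,-4,0,9.4,0,0.33,0]
    - [0,-4,0,9.4,0,0.33,0]
    - [0,-4,0,9.4,0,0.33,0]

```text
t: 5.25
eef_pos: [657.7, -50.6, 233.4]
tcp_rot: [3.14, 0.635, 0.119]
ft_force: [-11.7, -8.0, -0.2]
opening: 0.251
grip_force: 30.0
```

```bash
python3 m.py
```

```text
t 5.25 a 35.95 tilt 36.38 r 133.9 dy -1.5 F xyz stand [-12.5  -6.5  -0.2] M.Y 1.095 tau_force@grasp 0.752 tau M@TCP 0.243 op 0.25133745963238935 g 29.996684789657593 qv 0.624
```

>>> jog_arm:
  motion:
    - [0,-4,0,9.4,0,0.33,0]
    - [0,-4,0,9.4,0,0.33,0]
    - [0,-4,0,9.4,0,0.33,0]

```text
t: 5.62
eef_pos: [678.4, -48.1, 214.4]
tcp_rot: [3.14, 0.845, 0.118]
ft_force: [-14.7, -8.9, -0.9]
opening: 0.253
grip_force: 30.0
```

```bash
python3 m.py
```

```text
t 5.62 a 48.04 tilt 48.42 r 133.7 dy -1.6 F xyz stand [-15.7  -7.1  -0.9] M.Y 1.211 tau_force@grasp 0.74 tau M@TCP 0.105 op 0.25263734220089906 g 29.999942779541016 qv 0.586
```

>>> jog_arm:
  motion:
    - [0,4,0,-9.4,0.5,0.33,0]
    - [0,4,0,-9.4,0.5,0.33,0]
    - [0,4,0,-9.4,0,0.33,0]

```text
t: 6.0
eef_pos: [658.4, -50.7, 231.4]
tcp_rot: [-3.141, 0.627, 0.12]
ft_force: [-2.5, -2.3, -15.5]
opening: 0.249
grip_force: 30.0
```

```bash
python3 m.py
```

```text
t 6.0 a 36.69 tilt 35.92 r 132.6 dy -1.7 F xyz stand [ -2.8  -2.  -15.5] M.Y -2.05 tau_force@grasp -0.529 tau M@TCP 1.118 op 0.24877115515802942 g 29.997990131378174 qv 0.621
```

>>> jog_arm:
  motion:
    - [0,4,0,-9.4,0,0.33,0]
    - [0,4,0,-9.4,0,0.33,0]
    - [0,4,0,-9.4,0,0.33,0]

```text
t: 6.38
eef_pos: [634.5, -53.5, 245.7]
tcp_rot: [-3.141, 0.416, 0.12]
ft_force: [3.3, -1.7, -16.3]
opening: 0.248
grip_force: 30.0
```

```bash
python3 m.py
```

```text
t 6.38 a 24.56 tilt 23.84 r 132.8 dy -1.7 F xyz stand [  3.1  -2.1 -16.3] M.Y -2.227 tau_force@grasp -0.717 tau M@TCP 0.955 op 0.2484945015753158 g 29.997762143611908 qv 0.655
```

>>> jog_arm:
  motion:
    - [0,4,0,-9.4,0,0.33,0]
    - [0,4,0,-9.4,0,0.33,0]
    - [0,4,0,-9.4,0,0.33,0]

```text
t: 6.75
eef_pos: [608.1, -56.7, 254.8]
tcp_rot: [-3.142, 0.206, 0.12]
ft_force: [5.5, -0.1, -17.0]
opening: 0.251
grip_force: 30.0
```

```bash
python3 m.py
```

```text
t 6.75 a 12.42 tilt 11.8 r 132.9 dy -1.6 F xyz stand [  5.5  -0.7 -17. ] M.Y -2.147 tau_force@grasp -0.678 tau M@TCP 0.947 op 0.2512849372807902 g 29.997764825820923 qv 0.69
```

>>> jog_arm:
  motion:
    - [0,4,0,-9.4,0,0.33,0]
    - [0,4,0,-9.4,0,0.33,0]
    - [0,4,0,-9.4,0,0.33,0]
    - [0,4,0,-9.4,0,0.33,0]
    - [0,4,0,-9.4,0,0.33,0]
    - [0,4,0,-9.4,0,0.33,0]

```text
t: 7.5
eef_pos: [552.6, -63.4, 255.5]
tcp_rot: [3.141, -0.213, 0.119]
ft_force: [13.1, 5.5, -20.0]
opening: 0.25
grip_force: 30.0
```

```bash
python3 m.py
```

```text
t 7.5 a -11.83 tilt -12.2 r 133.3 dy -1.7 F xyz stand [ 13.7   3.9 -20. ] M.Y -1.754 tau_force@grasp -0.698 tau M@TCP 0.516 op 0.250402316309255 g 29.995919466018677 qv 0.748
```

>>> jog_arm:
  motion:
    - [0,4,0,-9.4,0,0.33,0]
    - [0,4,0,-9.4,0,0.33,0]
    - [0,4,0,-9.4,0,0.33,0]
    - [0,4,0,-9.4,0,0.33,0]
    - [0,4,0,-9.4,0,0.33,0]
    - [0,4,0,-9.4,0,0.33,0]

```text
t: 8.25
eef_pos: [506.6, -69.1, 236.6]
tcp_rot: [-3.138, -0.594, 0.12]
ft_force: [2.6, -6.8, -2.4]
opening: 0.252
grip_force: 30.0
```

```bash
python3 m.py
```

```text
t 8.25 a -33.42 tilt -34.01 r 133.7 dy -1.8 F xyz stand [ 1.7 -7.  -2.4] M.Y 0.682 tau_force@grasp -0.012 tau M@TCP -0.7 op 0.25225319359187737 g 29.997688829898834 qv 2.183
```

>>> jog_arm:
  motion:
    - [0,0,0,0,0,0,0]
    - [0,0,0,0,0,0,0]

```text
t: 8.5
eef_pos: [506.4, -69.1, 236.5]
tcp_rot: [-3.137, -0.592, 0.12]
ft_force: [-3.4, -12.0, -2.1]
opening: 0.253
grip_force: 30.0
```

```bash
python3 m.py; python3 -c "
from h import *
s=env.state();print(s['joints'].round(3),s['qvel'].round(3))
for n in('scene',):
    c=env.read_camera(n)
    cv2.imwrite('pics/c3.png',cv2.resize(c['color'][90:240,190:350,::-1],None,fx=4,fy=4,interpolation=cv2.INTER_CUBIC))"
```

```text
t 8.5 a -33.51 tilt -33.89 r 133.7 dy -1.8 F xyz stand [ -4.8 -11.5  -2.1] M.Y 0.795 tau_force@grasp 0.388 tau M@TCP -0.102 op 0.2530904999959437 g 30.00635862350464 qv 0.006
[-0.367  0.329  2.168  1.187  0.289 -0.016] [-0.     0.    -0.001 -0.004 -0.001  0.006]
```

View pics/c3.png

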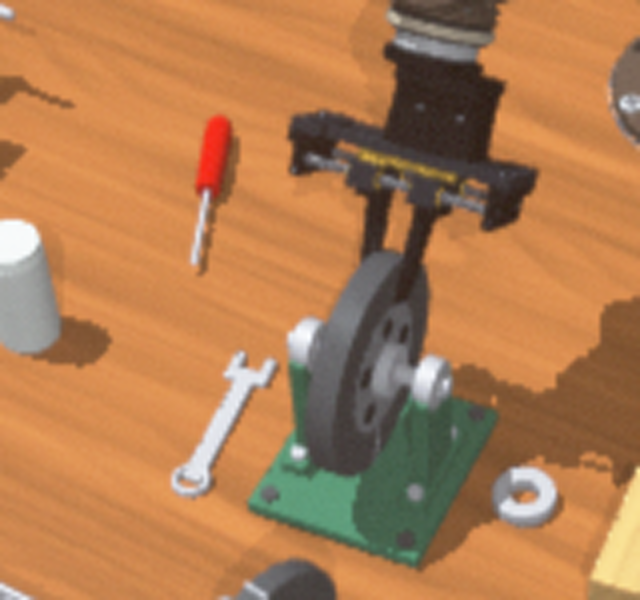

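>>> jog_arm:
  motion:
    - [0,0,0,0,0,0,60]
    - [0,0,0,0,0,0,60]
    - [0,0,0,0,0,-30,60]
    - [0,0,0,0,0,-30,60]
    - [0,0,0,0,0,0,60]
    - [0,0,0,0,0,0,60]
    - [0,0,0,0,0,0,25]

```text
t: 9.43
eef_pos: [473.3, -71.7, 285.3]
tcp_rot: [-3.131, -0.59, 0.12]
ft_force: [-0.4, 0.5, -0.6]
opening: 0.572
grip_force: 0.0
```

```bash
python3 m.py
```

```text
t 9.43 a -33.72 tilt -33.81 r 192.7 dy -0.4 F xyz stand [-0.3  0.5 -0.6] M.Y 0.32 tau_force@grasp 0.075 tau M@TCP -0.212 op 0.5715041142500906 g 0.0 qv 0.008
```

>>> jog_arm:
  motion:
    - [0,-4,0,13.5,0,0.5,25]
    - [0,-4,0,13.5,0,0.5,25]
    - [0,-4,0,13.5,0,0.5,25]
    - [0,-6,0,20.3,0,1,25]
    - [0,-6,0,20.3,0,1,25]
    - [0,0,0,0,0,0,25]
    - [0,0,0,0,0,0,25]

```text
t: 10.3
eef_pos: [546.5, -62.2, 315.0]
tcp_rot: [-3.132, -0.174, 0.126]
ft_force: [-0.1, -0.1, -0.1]
opening: 0.263
grip_force: 0.0
```

```bash
python3 m.py
```

```text
t 10.3 a -9.93 tilt -9.99 r 192.9 dy 0.3 F xyz stand [-0.1 -0.1 -0.1] M.Y 0.113 tau_force@grasp 0.018 tau M@TCP -0.088 op 0.2631820704600535 g 0.0 qv 0.017
```

>>> jog_arm:
  motion:
    - [0,-6,0,20.3,0,1,25]
    - [0,-6,0,20.3,0,1,25]
    - [0,-6,0,20.3,0,1,25]
    - [0,-6,0,20.3,0,1,25]
    - [0,-6,0,20.3,0,1,25]
    - [0,-4,0,13.5,0,0.5,25]
    - [0,0,0,0,0,0,25]
    - [0,0,0,0,0,0,25]

```text
t: 11.3
eef_pos: [658.0, -48.4, 302.8]
tcp_rot: [-3.132, 0.417, 0.13]
ft_force: [-0.0, 1.1, 0.3]
opening: 0.263
grip_force: 0.0
```

```bash
python3 m.py
```

```text
t 11.3 a 24.0 tilt 23.89 r 194.6 dy 0.6 F xyz stand [0.1 1.1 0.3] M.Y -0.249 tau_force@grasp 0.007 tau M@TCP 0.258 op 0.2632266587443586 g 0.0 qv 0.014
```

>>> jog_arm:
  motion:
    - [-0.5,0,0.5,0,2.3,0,60]
    - [0,0,0,0,0,0,60]
    - [0,0,0,0,0,30,60]
    - [0,0,0,0,0,30,60]
    - [0,0,0,0,0,0,60]
    - [0,0,0,0,0,0,0]
    - [0,0,0,0,0,0,0]
    - [0,0,0,0,0,0,0]
    - [0,0,0,0,0,0,0]

```text
t: 12.42
eef_pos: [635.0, -53.6, 248.1]
tcp_rot: [3.138, 0.418, 0.121]
ft_force: [-0.8, -0.2, -0.3]
opening: 0.266
grip_force: 0.0
```

```bash
cat >> m.py <<'E'
Mp=M@Y+.6*np.sin(np.radians(tilt));ft=(-np.cross(g,F)@Y)/np.linalg.norm(g[[0,2]])
print("  >> a %.1f Ft %.2f M' %.3f T(.244) %.3f"%(a,ft,Mp,-Mp+.244*ft))
E
python3 m.py
```

```text
t 12.43 a 24.33 tilt 23.96 r 135.1 dy -1.8 F xyz stand [-0.8 -0.1 -0.3] M.Y -0.262 tau_force@grasp 0.047 tau M@TCP 0.347 op 0.2661097733826979 g 0.0 qv 0.004
  >> a 24.3 Ft 0.62 M' -0.019 T(.244) 0.171
```

>>> jog_arm:
  motion:
    - [0,3,0,-7.0,0,0.2,0]
    - [0,3,0,-7.0,0,0.2,0]
    - [0,3,0,-7.0,0,0.2,0]

```text
t: 12.8
eef_pos: [615.3, -55.7, 255.0]
tcp_rot: [3.139, 0.259, 0.121]
ft_force: [3.3, 1.9, -0.4]
opening: 0.253
grip_force: 30.0
```

```bash
python3 m.py
```

```text
t 12.8 a 15.43 tilt 14.82 r 134.9 dy -1.5 F xyz stand [ 3.5  1.5 -0.4] M.Y -0.47 tau_force@grasp -0.267 tau M@TCP -0.006 op 0.2525918917059664 g 30.00054895877838 qv 0.512
  >> a 15.4 Ft -3.52 M' -0.316 T(.244) -0.544
```

>>> jog_arm:
  motion:
    - [0,3,0,-7.0,0,0.2,0]
    - [0,3,0,-7.0,0,0.2,0]
    - [0,3,0,-7.0,0,0.2,0]

```text
t: 13.18
eef_pos: [594.7, -58.2, 259.1]
tcp_rot: [3.139, 0.102, 0.121]
ft_force: [1.9, 2.5, 1.2]
opening: 0.252
grip_force: 30.0
```

```bash
python3 m.py
```

```text
t 13.18 a 6.45 tilt 5.82 r 135.0 dy -1.5 F xyz stand [2.2 2.2 1.2] M.Y -0.092 tau_force@grasp -0.155 tau M@TCP -0.186 op 0.2518884278309186 g 30.0023353099823 qv 0.532
  >> a 6.5 Ft -2.04 M' -0.031 T(.244) -0.468
```

>>> jog_arm:
  motion:
    - [0,3,0,-7.0,0,0.2,0]
    - [0,3,0,-7.0,0,0.2,0]
    - [0,3,0,-7.0,0,0.2,0]

```text
t: 13.55
eef_pos: [573.8, -60.7, 259.9]
tcp_rot: [3.139, -0.056, 0.122]
ft_force: [0.3, 3.6, 4.5]
opening: 0.254
grip_force: 30.0
```

```bash
python3 m.py
```

```text
t 13.55 a -2.5 tilt -3.18 r 135.1 dy -1.5 F xyz stand [0.7 3.6 4.5] M.Y 0.143 tau_force@grasp -0.067 tau M@TCP -0.268 op 0.2540917397043918 g 30.004562437534332 qv 0.551
  >> a -2.5 Ft -0.88 M' 0.110 T(.244) -0.325
```

>>> jog_arm:
  motion:
    - [0,3,0,-7.0,0,0.2,0]
    - [0,3,0,-7.0,0,0.2,0]
    - [0,3,0,-7.0,0,0.2,0]

```text
t: 13.92
eef_pos: [553.3, -63.2, 257.5]
tcp_rot: [3.139, -0.213, 0.122]
ft_force: [-0.1, 7.5, 7.4]
opening: 0.251
grip_force: 30.0
```

```bash
python3 m.py
```

```text
t 13.93 a -11.34 tilt -12.23 r 135.1 dy -1.5 F xyz stand [0.8 7.5 7.4] M.Y -0.007 tau_force@grasp -0.161 tau M@TCP -0.289 op 0.2514606263362803 g 30.00696301460266 qv 0.562
  >> a -11.3 Ft -2.11 M' -0.135 T(.244) -0.381
```

>>> jog_arm:
  motion:
    - [0,3,0,-7.0,0,0.2,0]
    - [0,3,0,-7.0,0,0.2,0]
    - [0,3,0,-7.0,0,0.2,0]

```text
t: 14.3
eef_pos: [533.5, -65.6, 251.9]
tcp_rot: [3.138, -0.371, 0.123]
ft_force: [1.0, 14.4, 11.0]
opening: 0.249
grip_force: 30.0
```

```bash
python3 m.py
```

```text
t 14.3 a -20.13 tilt -21.27 r 135.1 dy -1.5 F xyz stand [ 2.7 14.2 11. ] M.Y -0.734 tau_force@grasp -0.471 tau M@TCP -0.121 op 0.24880933041751985 g 30.009502172470093 qv 0.725
  >> a -20.1 Ft -6.19 M' -0.951 T(.244) -0.559
```

>>> jog_arm:
  motion:
    - [0,-3,0,7.0,0,0.2,0]
    - [0,-3,0,7.0,0,0.2,0]
    - [0,-3,0,7.0,0,0.2,0]

```text
t: 14.68
eef_pos: [552.7, -63.3, 257.1]
tcp_rot: [3.139, -0.207, 0.122]
ft_force: [-6.1, 4.9, 5.3]
opening: 0.251
grip_force: 30.0
```

```bash
python3 m.py
```

```text
t 14.68 a -11.61 tilt -11.88 r 134.9 dy -1.5 F xyz stand [-5.5  5.6  5.3] M.Y 0.528 tau_force@grasp 0.329 tau M@TCP 0.054 op 0.25144012281524375 g 30.00641494989395 qv 0.56
  >> a -11.6 Ft 4.34 M' 0.404 T(.244) 0.656
```

>>> jog_arm:
  motion:
    - [0,-3,0,7.0,0,0.2,0]
    - [0,-3,0,7.0,0,0.2,0]
    - [0,-3,0,7.0,0,0.2,0]

```text
t: 15.05
eef_pos: [573.5, -60.7, 259.6]
tcp_rot: [3.139, -0.05, 0.122]
ft_force: [-5.0, 2.0, 4.5]
opening: 0.249
grip_force: 30.0
```

```bash
python3 m.py
```

```text
t 15.05 a -2.63 tilt -2.88 r 134.8 dy -1.5 F xyz stand [-4.8  2.6  4.5] M.Y 0.544 tau_force@grasp 0.346 tau M@TCP 0.07 op 0.24910896842113345 g 30.00497281551361 qv 0.548
  >> a -2.6 Ft 4.57 M' 0.514 T(.244) 0.602
```

>>> jog_arm:
  motion:
    - [0,-3,0,7.0,0,0.2,0]
    - [0,-3,0,7.0,0,0.2,0]
    - [0,-3,0,7.0,0,0.2,0]

```text
t: 15.42
eef_pos: [594.5, -58.2, 258.8]
tcp_rot: [3.139, 0.107, 0.121]
ft_force: [-3.7, 1.1, 3.1]
opening: 0.254
grip_force: 30.0
```

```bash
python3 m.py
```

```text
t 15.43 a 6.36 tilt 6.12 r 134.7 dy -1.5 F xyz stand [-3.5  1.6  3.1] M.Y 0.306 tau_force@grasp 0.289 tau M@TCP 0.207 op 0.25353834310270174 g 30.003719329833984 qv 0.532
  >> a 6.4 Ft 3.82 M' 0.370 T(.244) 0.562
```

>>> jog_arm:
  motion:
    - [0,-3,0,7.0,0,0.2,0]
    - [0,-3,0,7.0,0,0.2,0]
    - [0,-3,0,7.0,0,0.2,0]

```text
t: 15.8
eef_pos: [615.0, -55.7, 254.8]
tcp_rot: [3.139, 0.264, 0.121]
ft_force: [-4.0, 1.2, 2.2]
opening: 0.251
grip_force: 30.0
```

```bash
python3 m.py
```

```text
t 15.8 a 15.33 tilt 15.13 r 134.5 dy -1.5 F xyz stand [-3.8  1.7  2.2] M.Y 0.131 tau_force@grasp 0.323 tau M@TCP 0.444 op 0.25087977578066 g 30.002842247486115 qv 0.512
  >> a 15.3 Ft 4.28 M' 0.287 T(.244) 0.756
```

>>> jog_arm:
  motion:
    - [0,-3,0,7.0,0,0.2,0]
    - [0,-3,0,7.0,0,0.2,0]
    - [0,-3,0,7.0,0,0.2,0]

```text
t: 16.18
eef_pos: [634.7, -53.3, 247.5]
tcp_rot: [3.139, 0.421, 0.121]
ft_force: [-5.5, 0.6, 1.4]
opening: 0.252
grip_force: 30.0
```

```bash
python3 m.py
```

```text
t 16.18 a 24.32 tilt 24.14 r 134.4 dy -1.5 F xyz stand [-5.4  1.3  1.4] M.Y 0.135 tau_force@grasp 0.412 tau M@TCP 0.599 op 0.25223514449042334 g 30.0008162856102 qv 0.495
  >> a 24.3 Ft 5.46 M' 0.381 T(.244) 0.951
```

>>> jog_arm:
  motion:
    - [0,-3,0,7.0,0,0.2,0]
    - [0,-3,0,7.0,0,0.2,0]
    - [0,-3,0,7.0,0,0.2,0]

```text
t: 16.55
eef_pos: [652.9, -51.1, 237.3]
tcp_rot: [3.139, 0.579, 0.12]
ft_force: [-5.7, 0.9, 0.1]
opening: 0.251
grip_force: 30.0
```

```bash
python3 m.py
```

```text
t 16.55 a 33.28 tilt 33.16 r 134.4 dy -1.5 F xyz stand [-5.6  1.6  0.1] M.Y 0.075 tau_force@grasp 0.358 tau M@TCP 0.564 op 0.25091184478785433 g 29.99827802181244 qv 0.475
  >> a 33.3 Ft 4.75 M' 0.403 T(.244) 0.757
```

>>> jog_arm:
  motion:
    - [0,-3,0,7.0,0,0.2,0]
    - [0,-3,0,7.0,0,0.2,0]
    - [0,-3,0,7.0,0,0.2,0]

```text
t: 16.92
eef_pos: [669.3, -49.2, 224.4]
tcp_rot: [3.139, 0.736, 0.12]
ft_force: [-7.2, 0.1, -0.1]
opening: 0.249
grip_force: 30.0
```

```bash
python3 m.py
```

```text
t 16.93 a 42.26 tilt 42.19 r 134.2 dy -1.5 F xyz stand [-7.1  0.9 -0.1] M.Y 0.062 tau_force@grasp 0.39 tau M@TCP 0.635 op 0.2493403819581009 g 29.997104108333588 qv 0.453
  >> a 42.3 Ft 5.19 M' 0.465 T(.244) 0.803
```

```bash
cat > fit.py <<'E'
import numpy as np
from scipy.optimize import least_squares
# theta, Ft, M', dir
d=np.array([[11.8,7.76,1.184,1],[23.9,8.02,1.23,1],[36,10.0,1.451,1],[48,9.87,1.66,1],
[36.7,-7.05,-1.70,-1],[24.6,-9.56,-1.984,-1],[12.4,-9.04,-2.024,-1],[-11.8,-9.31,-1.881,-1]]
+[[t-58,f,m,-1] for t,f,m in[(15.4,-3.52,-.316),(6.5,-2.04,-.031),(-2.5,-.88,.11),(-11.3,-2.11,-.135),(-20.1,-6.19,-.951)]]
+[[t-58,f,m,1] for t,f,m in[(-11.6,4.34,.404),(-2.6,4.57,.514),(6.4,3.82,.37),(15.3,4.28,.287),(24.3,5.46,.381),(33.3,4.75,.403),(42.3,5.19,.465)]])
try: d=np.vstack([d,np.loadtxt("extra.txt",ndmin=2)])
except OSError: pass
def res(p):
    A,b,D,c=p
    return np.r_[-d[:,2]+D*d[:,1]-.5*d[:,3]+A*np.sin(b+np.radians(d[:,0]))-c]
for b0 in(-2.5,-1,0.5,2):
    r=least_squares(lambda p:np.r_[res(p)/.1,(p[0]-.38)/.03,(p[2]-.244)/.02,p[3]/.05],[.38,b0,.244,0])
    C=np.linalg.inv(r.jac.T@r.jac)
    print(2*r.cost,r.x.round(3),"b deg",np.degrees(r.x[1]).round(1),"+-",np.degrees(C[1,1]**.5).round(1),"theta for heavy down",((180-np.degrees(r.x[1])+180)%360-180).round(1),"rms",np.std(res(r.x)).round(3))
print(np.c_[d[:,0],d[:,3],res(r.x)].round(2).tolist())
E
python3 fit.py
```

```text
29.47132031366009 [ 0.358 -1.766  0.238 -0.029] b deg -101.2 +- 6.3 theta for heavy down -78.8 rms 0.119
29.471320313584563 [ 0.358 -1.766  0.238 -0.029] b deg -101.2 +- 6.3 theta for heavy down -78.8 rms 0.119
29.47132031571484 [ 0.358 -1.766  0.238 -0.03 ] b deg -101.2 +- 6.3 theta for heavy down -78.8 rms 0.119
29.47132031394598 [ 0.358  4.517  0.238 -0.029] b deg 258.8 +- 6.3 theta for heavy down -78.8 rms 0.119
[[11.8, 1.0, -0.17], [23.9, 1.0, -0.14], [36.0, 1.0, 0.13], [48.0, 1.0, -0.07], [36.7, -1.0, 0.23], [24.6, -1.0, -0.11], [12.4, -1.0, 0.04], [-11.8, -1.0, -0.13], [-42.6, -1.0, -0.2], [-51.5, -1.0, -0.09], [-60.5, -1.0, 0.1], [-69.3, -1.0, 0.1], [-78.1, -1.0, 0.0], [-69.6, 1.0, 0.1], [-60.6, 1.0, -0.01], [-51.6, 1.0, -0.1], [-42.7, 1.0, 0.05], [-33.7, 1.0, 0.19], [-24.7, 1.0, -0.03], [-15.7, 1.0, -0.02]]
```

>>> jog_arm:
  motion:
    - [0,3,0,-7.0,0,0.2,0]
    - [0,3,0,-7.0,0,0.2,0]
    - [0,3,0,-7.0,0,0.2,0]
    - [0,3,0,-7.0,0,0.2,0]

```text
t: 17.42
eef_pos: [647.2, -51.8, 240.3]
tcp_rot: [3.139, 0.521, 0.12]
ft_force: [0.8, 2.0, -5.5]
opening: 0.248
grip_force: 30.0
```

```bash
python3 m.py
```

```text
t 17.43 a 30.54 tilt 29.85 r 133.8 dy -1.5 F xyz stand [ 1.   1.9 -5.5] M.Y -1.168 tau_force@grasp -0.278 tau M@TCP 0.676 op 0.2484185960914842 g 29.997043311595917 qv 0.478
  >> a 30.5 Ft -3.72 M' -0.869 T(.244) -0.039
```

>>> jog_arm:
  motion:
    - [0,3,0,-7.0,0,0.2,0]
    - [0,3,0,-7.0,0,0.2,0]
    - [0,3,0,-7.0,0,0.2,0]

```text
t: 17.8
eef_pos: [628.4, -54.1, 249.6]
tcp_rot: [3.139, 0.363, 0.121]
ft_force: [2.7, 1.8, -4.8]
opening: 0.25
grip_force: 30.0
```

```bash
python3 m.py
```

```text
t 17.8 a 21.52 tilt 20.83 r 133.9 dy -1.5 F xyz stand [ 2.8  1.4 -4.8] M.Y -0.938 tau_force@grasp -0.333 tau M@TCP 0.348 op 0.25004525442659065 g 29.998523890972137 qv 0.499
  >> a 21.5 Ft -4.44 M' -0.725 T(.244) -0.358
```

>>> jog_arm:
  motion:
    - [0,3,0,-7.0,0,0.2,0]
    - [0,3,0,-7.0,0,0.2,0]
    - [0,3,0,-7.0,0,0.2,0]
    - [0,3,0,-7.0,0,0.2,0]

```text
t: 18.3
eef_pos: [601.7, -57.3, 257.3]
tcp_rot: [3.139, 0.154, 0.121]
ft_force: [3.2, 2.1, -2.0]
opening: 0.25
grip_force: 30.0
```

```bash
python3 m.py
```

```text
t 18.3 a 9.52 tilt 8.8 r 134.1 dy -1.5 F xyz stand [ 3.4  1.7 -2. ] M.Y -0.672 tau_force@grasp -0.28 tau M@TCP 0.175 op 0.2500698326692254 g 30.00066339969635 qv 0.525
  >> a 9.5 Ft -3.72 M' -0.581 T(.244) -0.328
```

>>> jog_arm:
  motion:
    - [0,3,0,-7.0,0,0.2,0]
    - [0,3,0,-7.0,0,0.2,0]
    - [0,3,0,-7.0,0,0.2,0]
    - [0,3,0,-7.0,0,0.2,0]
    - [0,3,0,-7.0,0,0.2,0]

```text
t: 18.92
eef_pos: [567.0, -61.6, 258.6]
tcp_rot: [3.139, -0.108, 0.122]
ft_force: [3.0, 5.2, 2.9]
opening: 0.249
grip_force: 30.0
```

```bash
python3 m.py
```

```text
t 18.93 a -5.47 tilt -6.21 r 134.2 dy -1.5 F xyz stand [3.6 4.8 2.9] M.Y -0.26 tau_force@grasp -0.288 tau M@TCP -0.257 op 0.24860947967517377 g 30.005132853984833 qv 0.556
  >> a -5.5 Ft -3.82 M' -0.325 T(.244) -0.608
```

>>> jog_arm:
  motion:
    - [0,3,0,-7.0,0,0.2,0]
    - [0,3,0,-7.0,0,0.2,0]
    - [0,3,0,-7.0,0,0.2,0]
    - [0,3,0,-7.0,0,0.2,0]

```text
t: 19.42
eef_pos: [539.9, -64.8, 253.2]
tcp_rot: [3.139, -0.318, 0.123]
ft_force: [1.8, 11.4, 8.4]
opening: 0.25
grip_force: 30.0
```

```bash
python3 m.py
```

```text
t 19.43 a -17.37 tilt -18.24 r 134.3 dy -1.5 F xyz stand [ 3.2 11.1  8.4] M.Y -0.481 tau_force@grasp -0.409 tau M@TCP -0.259 op 0.24969947764269051 g 30.006406009197235 qv 0.554
  >> a -17.4 Ft -5.43 M' -0.669 T(.244) -0.656
```

>>> jog_arm:
  motion:
    - [0,0,0,0,0,0,60]
    - [0,0,0,0,0,0,60]
    - [0,0,0,0,0,0,60]
    - [0,0,0,0,0,-30,60]
    - [0,0,0,0,0,-30,60]
    - [0,0,0,0,0,0,60]

```text
t: 20.18
eef_pos: [521.5, -67.6, 310.6]
tcp_rot: [3.137, -0.317, 0.123]
ft_force: [1.1, -0.7, 0.2]
opening: 0.629
grip_force: 0.0
```

```bash
python3 m.py
```

```text
t 20.18 a -17.53 tilt -18.17 r 194.7 dy -2.1 F xyz stand [ 1.  -0.8  0.2] M.Y 0.206 tau_force@grasp -0.138 tau M@TCP -0.404 op 0.6285307065502136 g 0.0 qv 0.04
  >> a -17.5 Ft -1.02 M' 0.019 T(.244) -0.268
```

>>> jog_arm:
  motion:
    - [0,-6,0,20.3,0,1,60]
    - [0,-6,0,20.3,0,1,60]
    - [0,-6,0,20.3,0,1,60]
    - [0,-6,0,20.3,0,1,60]
    - [0,-6,0,20.3,0,1,60]
    - [0,-6,0,20.3,0,1,60]
    - [0,-6,0,20.3,0,1,60]
    - [0,-6,0,20.3,0,1,60]
    - [0,-6,0,20.3,0,1,60]
    - [0,-6,0,20.3,0,1,60]

```text
t: 21.42
eef_pos: [710.7, -44.1, 267.0]
tcp_rot: [3.138, 0.738, 0.12]
ft_force: [0.2, -0.3, -0.1]
opening: 0.635
grip_force: 0.0
```

>>> jog_arm:
  motion:
    - [0,0,0,0,0,0,60]
    - [0,0,0,0,0,0,60]

```text
t: 21.68
eef_pos: [709.7, -44.4, 268.8]
tcp_rot: [3.137, 0.732, 0.119]
ft_force: [0.3, 0.9, 0.1]
opening: 0.635
grip_force: 0.0
```

```bash
python3 m.py
```

```text
t 21.68 a 42.34 tilt 41.91 r 194.5 dy -1.6 F xyz stand [0.4 0.9 0.1] M.Y -0.376 tau_force@grasp -0.034 tau M@TCP 0.327 op 0.6346943835350501 g 0.0 qv 0.036
  >> a 42.3 Ft -0.25 M' 0.025 T(.244) -0.086
```

>>> jog_arm:
  motion:
    - [0,0,0,0,0,30,60]
    - [0,0,0,0,0,30,60]
    - [0,0,0,0,0,0,60]
    - [0,0,0,0,0,0,0]
    - [0,0,0,0,0,0,0]
    - [0,0,0,0,0,0,0]
    - [0,0,0,0,0,0,0]
    - [0,0,0,0,0,0,0]

```text
t: 22.68
eef_pos: [670.2, -49.1, 224.7]
tcp_rot: [3.138, 0.733, 0.12]
ft_force: [1.1, 3.1, 1.2]
opening: 0.253
grip_force: 30.0
```

```bash
python3 m.py
```

```text
t 22.68 a 42.44 tilt 41.97 r 135.1 dy -1.5 F xyz stand [1.5 3.  1.2] M.Y -0.407 tau_force@grasp -0.017 tau M@TCP 0.374 op 0.2529525115955176 g 30.00332772731781 qv 0.002
  >> a 42.4 Ft -0.23 M' -0.005 T(.244) -0.050
```

>>> jog_arm:
  motion:
    - [0,3,0,-7.0,0,0.2,0]
    - [0,3,0,-7.0,0,0.2,0]
    - [0,3,0,-7.0,0,0.2,0]
    - [0,3,0,-7.0,0,0.2,0]

```text
t: 23.18
eef_pos: [647.9, -51.7, 241.2]
tcp_rot: [3.139, 0.52, 0.12]
ft_force: [4.1, 2.1, -0.8]
opening: 0.246
grip_force: 30.0
```

```bash
python3 m.py
```

```text
t 23.18 a 30.61 tilt 29.78 r 135.0 dy -1.5 F xyz stand [ 4.3  1.6 -0.8] M.Y -0.749 tau_force@grasp -0.315 tau M@TCP 0.187 op 0.24559234073731165 g 30.002446174621582 qv 0.475
  >> a 30.6 Ft -4.14 M' -0.451 T(.244) -0.560
```

>>> jog_arm:
  motion:
    - [0,3,0,-7.0,0,0.2,0]
    - [0,3,0,-7.0,0,0.2,0]
    - [0,3,0,-7.0,0,0.2,0]

```text
t: 23.55
eef_pos: [629.1, -54.0, 250.7]
tcp_rot: [3.139, 0.362, 0.121]
ft_force: [4.6, 3.8, 3.1]
opening: 0.248
grip_force: 30.0
```

```bash
python3 m.py
```

```text
t 23.55 a 21.62 tilt 20.76 r 135.2 dy -1.4 F xyz stand [5.  3.3 3.1] M.Y -0.411 tau_force@grasp -0.263 tau M@TCP -0.064 op 0.24843403217769508 g 30.004228949546814 qv 0.497
  >> a 21.6 Ft -3.46 M' -0.198 T(.244) -0.645
```

>>> jog_arm:
  motion:
    - [0,3,0,-7.0,0,0.2,0]
    - [0,3,0,-7.0,0,0.2,0]
    - [0,3,0,-7.0,0,0.2,0]

```text
t: 23.92
eef_pos: [609.3, -56.4, 256.9]
tcp_rot: [3.139, 0.205, 0.121]
ft_force: [4.5, 4.6, 4.4]
opening: 0.252
grip_force: 30.0
```

```bash
python3 m.py
```

```text
t 23.93 a 12.76 tilt 11.72 r 135.2 dy -1.4 F xyz stand [5.  4.  4.4] M.Y -0.499 tau_force@grasp -0.291 tau M@TCP -0.027 op 0.2516477821402095 g 30.00495046377182 qv 0.518
  >> a 12.8 Ft -3.81 M' -0.378 T(.244) -0.553
```

>>> jog_arm:
  motion:
    - [0,3,0,-7.0,0,0.2,0]
    - [0,3,0,-7.0,0,0.2,0]
    - [0,3,0,-7.0,0,0.2,0]

```text
t: 24.3
eef_pos: [588.9, -58.8, 259.9]
tcp_rot: [3.139, 0.047, 0.122]
ft_force: [5.0, 5.7, 6.0]
opening: 0.248
grip_force: 30.0
```

```bash
python3 m.py
```

```text
t 24.3 a 3.92 tilt 2.67 r 135.3 dy -1.5 F xyz stand [5.7 5.  6. ] M.Y -0.481 tau_force@grasp -0.394 tau M@TCP -0.232 op 0.2479366448738107 g 30.00643014907837 qv 0.539
  >> a 3.9 Ft -5.16 M' -0.453 T(.244) -0.807
```

>>> jog_arm:
  motion:
    - [0,3,0,-7.0,0,0.2,0]
    - [0,3,0,-7.0,0,0.2,0]
    - [0,3,0,-7.0,0,0.2,0]

```text
t: 24.68
eef_pos: [568.2, -61.4, 259.8]
tcp_rot: [3.138, -0.111, 0.122]
ft_force: [5.1, 7.7, 9.7]
opening: 0.25
grip_force: 30.0
```

```bash
python3 m.py
```

```text
t 24.68 a -4.89 tilt -6.38 r 135.3 dy -1.5 F xyz stand [6.  7.  9.7] M.Y -0.613 tau_force@grasp -0.505 tau M@TCP -0.307 op 0.2502792065216389 g 30.008910298347473 qv 0.557
  >> a -4.9 Ft -6.61 M' -0.679 T(.244) -0.934
```

>>> jog_arm:
  motion:
    - [0,3,0,-7.0,0,0.2,0]
    - [0,3,0,-7.0,0,0.2,0]
    - [0,3,0,-7.0,0,0.2,0]

```text
t: 25.05
eef_pos: [547.8, -63.8, 256.4]
tcp_rot: [3.138, -0.269, 0.123]
ft_force: [3.0, 12.6, 14.6]
opening: 0.25
grip_force: 30.0
```

```bash
python3 m.py
```

```text
t 25.05 a -13.71 tilt -15.42 r 135.3 dy -1.5 F xyz stand [ 4.4 12.1 14.6] M.Y -1.07 tau_force@grasp -0.57 tau M@TCP 0.018 op 0.24971714562046357 g 30.013948380947113 qv 0.558
  >> a -13.7 Ft -7.48 M' -1.230 T(.244) -0.596
```

>>> jog_arm:
  motion:
    - [0,-3,0,7.0,0,0.2,0]
    - [0,-3,0,7.0,0,0.2,0]
    - [0,-3,0,7.0,0,0.2,0]
    - [0,-3,0,7.0,0,0.2,0]

```text
t: 25.55
eef_pos: [574.5, -60.6, 259.9]
tcp_rot: [3.139, -0.053, 0.122]
ft_force: [-1.9, 4.6, 7.7]
opening: 0.247
grip_force: 30.0
```

```bash
python3 m.py
```

```text
t 25.55 a -2.2 tilt -3.02 r 135.0 dy -1.5 F xyz stand [-1.4  4.8  7.7] M.Y 0.062 tau_force@grasp 0.088 tau M@TCP 0.083 op 0.24686350278867455 g 30.004899501800537 qv 0.549
  >> a -2.2 Ft 1.16 M' 0.031 T(.244) 0.252
```

>>> jog_arm:
  motion:
    - [0,-3,0,7.0,0,0.2,0]
    - [0,-3,0,7.0,0,0.2,0]
    - [0,-3,0,7.0,0,0.2,0]

```text
t: 25.92
eef_pos: [595.5, -58.0, 259.0]
tcp_rot: [3.139, 0.104, 0.122]
ft_force: [-0.6, 3.5, 4.7]
opening: 0.251
grip_force: 30.0
```

```bash
python3 m.py
```

```text
t 25.93 a 6.78 tilt 5.99 r 134.9 dy -1.4 F xyz stand [-0.2  3.5  4.7] M.Y -0.175 tau_force@grasp 0.06 tau M@TCP 0.275 op 0.25089320212650906 g 30.003104209899902 qv 0.53
  >> a 6.8 Ft 0.79 M' -0.112 T(.244) 0.305
```

>>> jog_arm:
  motion:
    - [0,-3,0,7.0,0,0.2,0]
    - [0,-3,0,7.0,0,0.2,0]
    - [0,-3,0,7.0,0,0.2,0]

```text
t: 26.3
eef_pos: [616.0, -55.6, 254.7]
tcp_rot: [3.139, 0.262, 0.121]
ft_force: [1.3, 3.6, 3.7]
opening: 0.25
grip_force: 30.0
```

```bash
python3 m.py
```

```text
t 26.3 a 15.76 tilt 14.99 r 134.8 dy -1.5 F xyz stand [1.7 3.4 3.7] M.Y -0.403 tau_force@grasp -0.047 tau M@TCP 0.313 op 0.25032433780770236 g 30.002382695674896 qv 0.513
  >> a 15.8 Ft -0.62 M' -0.248 T(.244) 0.096
```

>>> jog_arm:
  motion:
    - [0,-3,0,7.0,0,0.2,0]
    - [0,-3,0,7.0,0,0.2,0]
    - [0,-3,0,7.0,0,0.2,0]

```text
t: 26.68
eef_pos: [635.6, -53.2, 247.4]
tcp_rot: [3.139, 0.419, 0.121]
ft_force: [-0.1, 1.9, 0.8]
opening: 0.249
grip_force: 30.0
```

```bash
python3 m.py
```

```text
t 26.68 a 24.73 tilt 24.0 r 134.7 dy -1.5 F xyz stand [0.1 1.9 0.8] M.Y -0.569 tau_force@grasp 0.019 tau M@TCP 0.602 op 0.24910549980477598 g 30.001536905765533 qv 0.497
  >> a 24.7 Ft 0.25 M' -0.325 T(.244) 0.387
```

>>> jog_arm:
  motion:
    - [0,-3,0,7.0,0,0.2,0]
    - [0,-3,0,7.0,0,0.2,0]
    - [0,-3,0,7.0,0,0.2,0]

```text
t: 27.05
eef_pos: [653.8, -51.0, 237.0]
tcp_rot: [3.139, 0.577, 0.12]
ft_force: [-1.3, 2.4, 1.4]
opening: 0.253
grip_force: 30.0
```

```bash
python3 m.py
```

```text
t 27.05 a 33.68 tilt 33.03 r 134.6 dy -1.5 F xyz stand [-1.   2.5  1.4] M.Y -0.591 tau_force@grasp 0.121 tau M@TCP 0.806 op 0.25346293149276017 g 29.999012053012848 qv 0.476
  >> a 33.7 Ft 1.61 M' -0.264 T(.244) 0.655
```

>>> jog_arm:
  motion:
    - [0,-3,0,7.0,0,0.2,0]
    - [0,-3,0,7.0,0,0.2,0]

```text
t: 27.3
eef_pos: [664.9, -49.7, 228.6]
tcp_rot: [3.139, 0.682, 0.12]
ft_force: [-2.2, 1.5, 0.0]
opening: 0.252
grip_force: 30.0
```

```bash
python3 m.py
```

```text
t 27.3 a 39.64 tilt 39.06 r 134.5 dy -1.5 F xyz stand [-2.   1.7  0. ] M.Y -0.567 tau_force@grasp 0.117 tau M@TCP 0.776 op 0.2516263243932059 g 29.998128712177277 qv 0.463
  >> a 39.6 Ft 1.55 M' -0.189 T(.244) 0.567
```

```bash
python3 - <<'E'
L=[(t-58,f,m,-1) for t,f,m in[(30.5,-3.72,-.869),(21.5,-4.44,-.725),(9.5,-3.72,-.581),(-5.5,-3.82,-.325),(-17.4,-5.43,-.669)]]
L+=[(t-118,f,m,-1) for t,f,m in[(30.6,-4.14,-.451),(21.6,-3.46,-.198),(12.8,-3.81,-.378),(3.9,-5.16,-.453),(-4.9,-6.61,-.679),(-13.7,-7.48,-1.23)]]
L+=[(t-118,f,m,1) for t,f,m in[(-2.2,1.16,.031),(6.8,.79,-.112),(15.8,-.62,-.248),(24.7,.25,-.325),(33.7,1.61,-.264),(39.6,1.55,-.189)]]
open("extra.txt","w").writelines("%g %g %g %g\n"%l for l in L)
E
python3 fit.py
```

```text
60.11867474236401 [ 0.354 -1.767  0.238 -0.018] b deg -101.3 +- 5.7 theta for heavy down -78.7 rms 0.126
60.118674748163265 [ 0.354 -1.767  0.238 -0.018] b deg -101.3 +- 5.7 theta for heavy down -78.7 rms 0.126
60.11867474350491 [ 0.354 -1.767  0.238 -0.018] b deg -101.3 +- 5.7 theta for heavy down -78.7 rms 0.126
60.11867474239207 [ 0.354  4.516  0.238 -0.018] b deg 258.7 +- 5.7 theta for heavy down -78.7 rms 0.126
[[11.8, 1.0, -0.17], [23.9, 1.0, -0.14], [36.0, 1.0, 0.13], [48.0, 1.0, -0.07], [36.7, -1.0, 0.22], [24.6, -1.0, -0.12], [12.4, -1.0, 0.03], [-11.8, -1.0, -0.15], [-42.6, -1.0, -0.21], [-51.5, -1.0, -0.1], [-60.5, -1.0, 0.09], [-69.3, -1.0, 0.09], [-78.1, -1.0, -0.01], [-69.6, 1.0, 0.09], [-60.6, 1.0, -0.02], [-51.6, 1.0, -0.1], [-42.7, 1.0, 0.04], [-33.7, 1.0, 0.19], [-24.7, 1.0, -0.04], [-15.7, 1.0, -0.02], [-27.5, -1.0, 0.22], [-36.5, -1.0, -0.05], [-48.5, -1.0, 0.03], [-63.5, -1.0, -0.16], [-75.4, -1.0, -0.13], [-87.4, -1.0, 0.04], [-96.4, -1.0, -0.0], [-105.2, -1.0, 0.15], [-114.1, -1.0, -0.05], [-122.9, -1.0, -0.13], [-131.7, -1.0, 0.25], [-120.2, 1.0, -0.0], [-111.2, 1.0, 0.01], [-102.2, 1.0, -0.24], [-93.3, 1.0, -0.01], [-84.3, 1.0, 0.2], [-78.4, 1.0, 0.07]]
```

>>> jog_arm:
  motion:
    - [0,6,0,-14.1,0,0.7,0]
    - [0,6,0,-14.1,0,0.7,0]
    - [0,6,0,-14.1,0,0.7,0]
    - [0,6,0,-14.1,0,0.7,0]
    - [0,6,0,-14.1,0,0.7,0]
    - [0,6,0,-14.1,0,0.7,0]
    - [0,6,0,-14.1,0,0.7,0]
    - [0,6,0,-14.1,0,0.7,0]
    - [0,6,0,-14.1,0,0.7,0]
    - [0,0,0,0,0,0,0]

```text
t: 28.55
eef_pos: [545.0, -64.2, 254.1]
tcp_rot: [3.139, -0.263, 0.122]
ft_force: [3.7, 5.6, -5.2]
opening: 0.25
grip_force: 30.0
```

```bash
python3 m.py
```

```text
t 28.55 a -15.15 tilt -15.09 r 133.7 dy -1.5 F xyz stand [ 4.4  5.2 -5.2] M.Y -0.708 tau_force@grasp -0.214 tau M@TCP 0.324 op 0.24966851936023624 g 29.99237358570099 qv 0.068
  >> a -15.1 Ft -2.87 M' -0.864 T(.244) 0.164
```

>>> jog_arm:
  motion:
    - [0,0,0,0,0,0,60]
    - [0,0,0,0,0,0,60]
    - [0,0,0,0,0,0,60]
    - [0,0,0,0,0,-30,60]
    - [0,0,0,0,0,-30,60]
    - [0,0,0,0,0,0,60]

```text
t: 29.3
eef_pos: [530.6, -66.4, 314.2]
tcp_rot: [3.137, -0.265, 0.123]
ft_force: [-0.0, -0.2, -0.5]
opening: 0.631
grip_force: 0.0
```

>>> jog_arm:
  motion:
    - [0,-6,0,20.3,0,1,60]
    - [0,-6,0,20.3,0,1,60]
    - [0,-6,0,20.3,0,1,60]
    - [0,-6,0,20.3,0,1,60]
    - [0,-6,0,20.3,0,1,60]
    - [0,-6,0,20.3,0,1,60]
    - [0,-6,0,20.3,0,1,60]
    - [0,-6,0,20.3,0,1,60]
    - [0,-6,0,20.3,0,1,60]
    - [0,0,0,0,0,0,60]

```text
t: 30.55
eef_pos: [702.3, -45.0, 271.6]
tcp_rot: [3.139, 0.686, 0.121]
ft_force: [-0.0, -0.6, 0.3]
opening: 0.63
grip_force: 0.0
```

```bash
python3 m.py
```

```text
t 30.55 a 40.12 tilt 39.29 r 191.7 dy -1.3 F xyz stand [-0.1 -0.6  0.3] M.Y -0.444 tau_force@grasp 0.032 tau M@TCP 0.489 op 0.6298347882987697 g 0.0 qv 0.074
  >> a 40.1 Ft 0.24 M' -0.064 T(.244) 0.122
```

>>> jog_arm:
  motion:
    - [0,0,0,0,0,28,60]
    - [0,0,0,0,0,29,60]
    - [0,0,0,0,0,0,60]
    - [0,0,0,0,0,0,0]
    - [0,0,0,0,0,0,0]
    - [0,0,0,0,0,0,0]
    - [0,0,0,0,0,0,0]
    - [0,0,0,0,0,0,0]

```text
t: 31.55
eef_pos: [666.2, -49.5, 232.1]
tcp_rot: [3.139, 0.68, 0.12]
ft_force: [1.2, 2.3, -0.1]
opening: 0.252
grip_force: 30.0
```

```bash
python3 m.py
```

```text
t 31.55 a 39.14 tilt 38.97 r 138.0 dy -1.4 F xyz stand [ 1.5  2.1 -0.1] M.Y -0.341 tau_force@grasp -0.095 tau M@TCP 0.174 op 0.2523784181600407 g 30.003676414489746 qv 0.002
  >> a 39.1 Ft -1.21 M' 0.037 T(.244) -0.332
```

>>> jog_arm:
  motion:
    - [0,3,0,-7.0,0,0.2,0]
    - [0,3,0,-7.0,0,0.2,0]
    - [0,3,0,-7.0,0,0.2,0]
    - [0,3,0,-7.0,0,0.2,0]

```text
t: 32.05
eef_pos: [643.2, -52.3, 247.2]
tcp_rot: [3.139, 0.467, 0.121]
ft_force: [5.3, 2.6, -1.6]
opening: 0.251
grip_force: 30.0
```

```bash
python3 m.py
```

```text
t 32.05 a 27.65 tilt 26.77 r 138.0 dy -1.4 F xyz stand [ 5.6  2.  -1.6] M.Y -0.859 tau_force@grasp -0.447 tau M@TCP 0.075 op 0.25067531112518143 g 30.001729130744934 qv 0.482
  >> a 27.7 Ft -5.67 M' -0.588 T(.244) -0.794
```

>>> jog_arm:
  motion:
    - [0,3,0,-7.0,0,0.2,0]
    - [0,3,0,-7.0,0,0.2,0]
    - [0,3,0,-7.0,0,0.2,0]

```text
t: 32.42
eef_pos: [624.1, -54.6, 255.5]
tcp_rot: [3.139, 0.309, 0.121]
ft_force: [7.0, 2.6, -0.1]
opening: 0.252
grip_force: 30.0
```

```bash
python3 m.py
```

```text
t 32.42 a 18.94 tilt 17.72 r 138.0 dy -1.5 F xyz stand [ 7.3  1.7 -0.1] M.Y -0.826 tau_force@grasp -0.545 tau M@TCP -0.13 op 0.25164680627353764 g 30.00279039144516 qv 0.504
  >> a 18.9 Ft -6.89 M' -0.644 T(.244) -1.038
```

>>> jog_arm:
  motion:
    - [0,3,0,-7.0,0,0.2,0]
    - [0,3,0,-7.0,0,0.2,0]
    - [0,3,0,-7.0,0,0.2,0]

```text
t: 32.8
eef_pos: [604.1, -57.0, 260.8]
tcp_rot: [3.139, 0.151, 0.121]
ft_force: [6.8, 4.9, 2.9]
opening: 0.254
grip_force: 30.0
```

```bash
python3 m.py
```

```text
t 32.8 a 10.25 tilt 8.67 r 138.0 dy -1.5 F xyz stand [7.3 4.  2.9] M.Y -0.805 tau_force@grasp -0.523 tau M@TCP -0.12 op 0.2542791920516978 g 30.00428080558777 qv 0.522
  >> a 10.3 Ft -6.61 M' -0.714 T(.244) -0.899
```

>>> jog_arm:
  motion:
    - [0,3,0,-7.0,0,0.2,0]
    - [0,3,0,-7.0,0,0.2,0]
    - [0,3,0,-7.0,0,0.2,0]

```text
t: 33.17
eef_pos: [583.5, -59.5, 263.0]
tcp_rot: [3.138, -0.007, 0.122]
ft_force: [6.5, 7.0, 5.7]
opening: 0.25
grip_force: 30.0
```

```bash
python3 m.py
```

```text
t 33.17 a 1.6 tilt -0.38 r 138.0 dy -1.5 F xyz stand [7.3 6.1 5.7] M.Y -0.765 tau_force@grasp -0.554 tau M@TCP -0.223 op 0.25009941447644723 g 30.006991624832153 qv 0.542
  >> a 1.6 Ft -7.00 M' -0.769 T(.244) -0.939
```

>>> jog_arm:
  motion:
    - [0,-3,0,7.0,0,0.2,0]
    - [0,-3,0,7.0,0,0.2,0]
    - [0,-3,0,7.0,0,0.2,0]

```text
t: 33.55
eef_pos: [603.7, -57.0, 260.9]
tcp_rot: [3.139, 0.157, 0.121]
ft_force: [0.4, 3.3, 3.1]
opening: 0.256
grip_force: 30.0
```

```bash
python3 m.py
```

```text
t 33.55 a 10.11 tilt 8.97 r 138.0 dy -1.4 F xyz stand [0.8 3.2 3.1] M.Y -0.405 tau_force@grasp -0.014 tau M@TCP 0.373 op 0.2563374984653676 g 30.001401901245117 qv 0.523
  >> a 10.1 Ft -0.18 M' -0.311 T(.244) 0.267
```

>>> jog_arm:
  motion:
    - [0,-3,0,7.0,0,0.2,0]
    - [0,-3,0,7.0,0,0.2,0]
    - [0,-3,0,7.0,0,0.2,0]

```text
t: 33.92
eef_pos: [624.3, -54.6, 255.4]
tcp_rot: [3.139, 0.313, 0.121]
ft_force: [2.2, 2.1, 0.9]
opening: 0.253
grip_force: 30.0
```

```bash
python3 m.py
```

```text
t 33.92 a 19.01 tilt 17.94 r 137.9 dy -1.5 F xyz stand [2.5 1.8 0.9] M.Y -0.938 tau_force@grasp -0.161 tau M@TCP 0.653 op 0.2530073208390949 g 29.999483227729797 qv 0.505
  >> a 19.0 Ft -2.05 M' -0.753 T(.244) 0.254
```

>>> jog_arm:
  motion:
    - [0,-3,0,7.0,0,0.2,0]
    - [0,-3,0,7.0,0,0.2,0]
    - [0,-3,0,7.0,0,0.2,0]

```text
t: 34.3
eef_pos: [643.4, -52.3, 246.9]
tcp_rot: [3.139, 0.47, 0.121]
ft_force: [1.1, 3.2, -1.0]
opening: 0.252
grip_force: 30.0
```

```bash
python3 m.py
```

```text
t 34.3 a 27.78 tilt 26.96 r 137.8 dy -1.5 F xyz stand [ 1.5  3.1 -1. ] M.Y -1.06 tau_force@grasp -0.141 tau M@TCP 0.814 op 0.2521743682094024 g 29.99857485294342 qv 0.487
  >> a 27.8 Ft -1.79 M' -0.788 T(.244) 0.352
```

>>> jog_arm:
  motion:
    - [0,-3,0,7.0,0,0.2,0]
    - [0,-3,0,7.0,0,0.2,0]
    - [0,-3,0,7.0,0,0.2,0]
    - [0,-3,0,7.0,0,0.2,0]

```text
t: 34.8
eef_pos: [666.5, -49.5, 231.3]
tcp_rot: [3.138, 0.681, 0.12]
ft_force: [1.3, 2.7, -1.6]
opening: 0.252
grip_force: 30.0
```

```bash
python3 m.py
```

```text
t 34.8 a 39.44 tilt 39.0 r 137.7 dy -1.5 F xyz stand [ 1.6  2.5 -1.6] M.Y -1.068 tau_force@grasp -0.18 tau M@TCP 0.754 op 0.2523499910522203 g 29.997715651988983 qv 0.462
  >> a 39.4 Ft -2.29 M' -0.691 T(.244) 0.133
```

```bash
python3 - <<'E'
L=[(27.7,-5.67,-.588,-1),(18.9,-6.89,-.644,-1),(10.3,-6.61,-.714,-1),(1.6,-7.0,-.769,-1),(10.1,-.18,-.311,1),(19,-2.05,-.753,1),(27.8,-1.79,-.788,1),(39.4,-2.29,-.691,1)]
open("extra.txt","a").writelines("%g %g %g %g\n"%(a-172.3,f,m-.0035*f,s) for a,f,m,s in L)
E
python3 fit.py; sed -i 's#p\[3\]/.05#p[3]/.3#' fit.py; python3 fit.py | head -1
sed -i 's#res(p)/.1#np.arctan(res(p)/.1)#' fit.py; python3 fit.py | head -1
```

```text
70.37685264585284 [ 0.344 -1.783  0.237 -0.009] b deg -102.2 +- 5.3 theta for heavy down -77.8 rms 0.124
70.37685264630682 [ 0.344 -1.783  0.237 -0.009] b deg -102.2 +- 5.3 theta for heavy down -77.8 rms 0.124
70.3768526494011 [ 0.344 -1.783  0.237 -0.009] b deg -102.2 +- 5.3 theta for heavy down -77.8 rms 0.124
70.37685264677398 [ 0.344  4.5    0.237 -0.009] b deg 257.8 +- 5.3 theta for heavy down -77.8 rms 0.124
[[11.8, 1.0, -0.18], [23.9, 1.0, -0.16], [36.0, 1.0, 0.12], [48.0, 1.0, -0.09], [36.7, -1.0, 0.22], [24.6, -1.0, -0.11], [12.4, -1.0, 0.04], [-11.8, -1.0, -0.13], [-42.6, -1.0, -0.21], [-51.5, -1.0, -0.1], [-60.5, -1.0, 0.09], [-69.3, -1.0, 0.09], [-78.1, -1.0, -0.01], [-69.6, 1.0, 0.09], [-60.6, 1.0, -0.02], [-51.6, 1.0, -0.11], [-42.7, 1.0, 0.04], [-33.7, 1.0, 0.18], [-24.7, 1.0, -0.04], [-15.7, 1.0, -0.03], [-27.5, -1.0, 0.23], [-36.5, -1.0, -0.05], [-48.5, -1.0, 0.04], [-63.5, -1.0, -0.16], [-75.4, -1.0, -0.12], [-87.4, -1.0, 0.04], [-96.4, -1.0, -0.0], [-105.2, -1.0, 0.14], [-114.1, -1.0, -0.06], [-122.9, -1.0, -0.14], [-131.7, -1.0, 0.24], [-120.2, 1.0, -0.01], [-111.2, 1.0, -0.0], [-102.2, 1.0, -0.25], [-93.3, 1.0, -0.01], [-84.3, 1.0, 0.19], [-78.4, 1.0, 0.07], [-144.6, -1.0, 0.05], [-153.4, -1.0, -0.17], [-162.0, -1.0, -0.03], [-170.7, -1.0, -0.06], [-162.2, 1.0, 0.12], [-153.3, 1.0, 0.1], [-144.5, 1.0, 0.18], [-132.9, 1.0, -0.07]]
70.33611083022424 [ 0.345 -1.776  0.237 -0.011] b deg -101.7 +- 5.6 theta for heavy down -78.3 rms 0.124
26.596599037539658 [ 0.365 -1.556  0.237 -0.077] b deg -89.1 +- 7.3 theta for heavy down -90.9 rms 0.129
```

>>> jog_arm:
  motion:
    - [0,0,0,0,0,0,60]
    - [0,0,0,0,0,0,60]
    - [0,0,0,0,0,0,60]
    - [0,0,0,0,0,-30,60]
    - [0,0,0,0,0,-26,60]
    - [0,0,0,0,0,0,60]

```text
t: 35.55
eef_pos: [701.3, -45.5, 276.3]
tcp_rot: [3.136, 0.677, 0.119]
ft_force: [0.2, -0.8, -0.6]
opening: 0.627
grip_force: 0.0
```

```bash
python3 m.py
```

```text
t 35.55 a 38.99 tilt 38.8 r 194.7 dy -1.7 F xyz stand [ 0.1 -0.8 -0.6] M.Y -0.337 tau_force@grasp -0.058 tau M@TCP 0.253 op 0.62735119529734 g 0.0 qv 0.074
  >> a 39.0 Ft -0.43 M' 0.039 T(.244) -0.144
```

>>> jog_arm:
  motion:
    - [0,6,0,-20.3,0,1,60]
    - [0,6,0,-20.3,0,1,60]
    - [0,6,0,-20.3,0,1,60]
    - [0,6,0,-20.3,0,1,60]
    - [0,6,0,-20.3,0,1,60]
    - [0,6,0,-20.3,0,1,60]
    - [0,6,0,-20.3,0,1,60]
    - [0,6,0,-20.3,0,1,60]
    - [0,6,0,-20.3,0,1,60]
    - [0,0,0,0,0,0,60]

```text
t: 36.8
eef_pos: [527.2, -66.3, 311.7]
tcp_rot: [3.139, -0.261, 0.121]
ft_force: [-0.7, -1.1, 0.3]
opening: 0.629
grip_force: 0.0
```

```bash
python3 m.py
```

```text
t 36.8 a -15.8 tilt -14.95 r 194.0 dy -1.5 F xyz stand [-0.8 -1.   0.3] M.Y 0.117 tau_force@grasp 0.095 tau M@TCP 0.02 op 0.628693086640819 g 0.0 qv 0.097
  >> a -15.8 Ft 0.71 M' -0.038 T(.244) 0.210
```

>>> jog_arm:
  motion:
    - [0,0,0,0,0,30,60]
    - [0,0,0,0,0,29,60]
    - [0,0,0,0,0,0,60]
    - [0,0,0,0,0,0,0]
    - [0,0,0,0,0,0,0]
    - [0,0,0,0,0,0,0]
    - [0,0,0,0,0,0,0]
    - [0,0,0,0,0,0,0]

```text
t: 37.8
eef_pos: [544.9, -64.2, 255.6]
tcp_rot: [3.139, -0.262, 0.122]
ft_force: [-1.3, 5.3, 5.7]
opening: 0.253
grip_force: 30.0
```

```bash
python3 m.py
```

```text
t 37.8 a -15.0 tilt -15.03 r 135.2 dy -1.5 F xyz stand [-0.6  5.4  5.7] M.Y 0.092 tau_force@grasp -0.066 tau M@TCP -0.211 op 0.2525858082017523 g 30.010522305965424 qv 0.002
  >> a -15.0 Ft -0.87 M' -0.063 T(.244) -0.150
```

>>> jog_arm:
  motion:
    - [0,-4,0,9.4,0,0.33,0]
    - [0,-4,0,9.4,0,0.33,0]
    - [0,-4,0,9.4,0,0.33,0]
    - [0,-4,0,9.4,0,0.33,0]
    - [0,-4,0,9.4,0,0.33,0]
    - [0,-4,0,9.4,0,0.33,0]
    - [0,-4,0,9.4,0,0.33,0]

```text
t: 38.67
eef_pos: [609.7, -56.4, 256.5]
tcp_rot: [3.139, 0.23, 0.121]
ft_force: [-2.6, 2.6, -1.5]
opening: 0.252
grip_force: 30.0
```

>>> jog_arm:
  motion:
    - [0,-4,0,9.4,0,0.33,0]
    - [0,-4,0,9.4,0,0.33,0]
    - [0,-4,0,9.4,0,0.33,0]
    - [0,-4,0,9.4,0,0.33,0]
    - [0,-4,0,9.4,0,0.33,0]
    - [0,-4,0,9.4,0,0.33,0]
    - [0,0,0,0,0,0,0]
    - [0,0,0,0,0,0,0]

```text
t: 39.67
eef_pos: [660.3, -50.3, 232.2]
tcp_rot: [3.139, 0.645, 0.12]
ft_force: [2.4, 3.2, -2.9]
opening: 0.252
grip_force: 30.0
```

```bash
python3 m.py
```

```text
t 39.67 a 37.16 tilt 36.95 r 134.5 dy -1.5 F xyz stand [ 2.8  2.9 -2.9] M.Y -0.906 tau_force@grasp -0.298 tau M@TCP 0.375 op 0.25243266380354173 g 30.00046044588089 qv 0.011
  >> a 37.2 Ft -3.96 M' -0.546 T(.244) -0.420
```

```bash
python3 -c "
from cell import env
print(env.job_done())"
```

```text
the job is handed in; nothing more can be done
None
```

The job is handed in with the gripper holding the flywheel still at about 30 N, turned about 81° towards the stand's −x from where it stood; the torque fit put heavy-side-down near −78° (±6°), while an outlier-tolerant fit gave −91°, so it should be within the 17° limit, but no result came back.

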